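# Prop the sprung battery latch and move the pack to its charger

### The job

Push the orange prop fully home, shoulder against the fence, into the gap between the black fence and the yellow sprung catch of the battery bay, so that it holds the catch open by itself. Then lift the battery pack out and stand it upright on the green mat, let go and take it again across its other two sides (the only ones that the dock leaves free), and set it down, without dropping it, between the cheeks of the blue-and-white charging dock, flat on the dock's floor. Leave the prop in place holding the catch open, and leave the mug, the spool and the servo alone.

Things in the scene. Friction and masses are not known exactly. Their poses are not given: they have to be found in the camera images.
- prop_grip (a point): Orange prop, a flat rigid wedge lying on the mat, 120 mm long, 22 mm high, 60 g: centre of its handle, 11 mm above the underside. Axes: x towards its thin tip, z up. The handle is a block from x -23 to +27 mm, y -14 to +14 mm; grip it across y. The 70 mm blade follows ahead of it (see prop_corner).
- prop_corner (a point): Prop, on its underside: inner corner of the shoulder, 27 mm ahead of, 7 mm to -y of, 11 mm below prop_grip; same axes. The handle (x < 0) stands 7 mm beyond the blade to -y: the shoulder. Blade: straight face at y = 0; other face at y = 21 mm for x 0 to 20, then tapering to the tip at x = 70, which spans y 1.5 to 4 mm. Prop home: this point lies on bay_mouth.
- bay_mouth (a point): Front corner of the black fence, on the deck (top, 40 mm above the table) of the fixed mint-green battery bay (210 x 190 mm). Axes: x the way the prop is pushed in, y from fence to catch, z up. The fence spans x 0 to 65, y -16 to 0, 22 mm high; bare deck 55 mm in front. The blade slides flat on the deck along the fence until the shoulder meets the fence's front end.
- catch (a joint): Opening of the yellow sprung catch in m along bay_mouth's +y: 0 closed, most 0.022. Its bar (18 mm wide, 21 high) faces the fence: closed, its face is at bay_mouth y = 8 mm; it begins at x = 5 mm with a 45 degree lead-in of 8 mm. Spring 2 N closed, 4 N at 13 mm. The prop goes in with 5 to 20 N, rising sharply at the shoulder; push again if it sticks. Prop home holds it at 0.013.
- catch_nose (a point): Middle of the nose edge of the yellow catch, on its top face; the nose is 30 mm wide, 20 mm thick, and overlaps the pack's foot by 7 mm at the pack's side that looks to bay_mouth's +y. It clears the pack when the catch is 0.010 or more open.
- bay_pocket (a point): Centre of the floor of the bay's pocket, 20 mm above the table, 20 mm deep, where the pack starts with 2.5 mm of play at each side. Axes as bay_mouth, from which it lies 95 mm ahead (x), 75 mm to -y.
- pack_center (a point): Centre of the dark battery pack, 31 mm above its underside, z up; 220 to 450 g. Foot 54 (x) x 66 (y) x 18 mm high; on it a grip block 40 (x) x 44 (y), 44 mm high, orange band; total height 62 mm. In the bay its x lies along bay_mouth's x, the foot 2 mm below the deck, and it is gripped across its x faces (catch nose at its +y side); in the dock only its y faces are free.
- mat_center (a point): Centre of the top face of the fixed green mat, 200 mm (x) x 160 mm (y), 3 mm thick. The pack is stood on it for the change of grip.
- dock_floor (a point): Centre of the floor of the charging dock (blue base, white cheeks), 10 mm above the table, base 90 x 100 mm. Cheeks 66 mm long (y), 8 thick, 60 mm high above the floor have inner faces at x = -31 and +31 mm: the pack fits with its x along the dock's x, either way round, fingers at its y faces. Ridges 6 mm high with inner faces at y = -38 and +38 mm bound the other sides.
- prop: The orange prop; origin and axes as prop_corner.
- pack: The battery pack; origin at the centre of its underside, axes as pack_center.
- mug: White mug, 80 mm across, 85 mm high; bystander. Origin at the centre of its underside.
- spool: Black spool with green filament lying flat, 130 mm across, 50 mm high; bystander. Origin at the centre of its underside.
- servo: Small black servo motor, 54 x 20 x 42 mm high; bystander. Origin at the centre of its underside.
Things that resemble listed ones, but are neither listed nor needed, are in the scene too. Leave any red look-alike of the pack alone.

How it is judged:
By the outcome, as a careful person would: the job done as asked, in the order asked, and still so for the second after the job is handed in, with the robot touching nothing.
It also fails if it takes over 72 s, if anything falls off the work surface, if the arm or the gripper's body presses on something with over 40 N, if the wrist force passes 120 N, or if a joint passes its speed limit or range.

### The arm

A 6-joint arm with a two-finger parallel gripper is mounted at the origin on the work surface. World frame = base frame: x ahead of the robot, y to its left, z up, the work surface at z = 0. Lengths are in m, angles in rad, forces in N, time in s.
With the tool pointing down it reaches from about 0.25 to 0.775 m from the base axis. Payload 4 kg.
Tool frame: the origin (TCP) lies midway between the tips of the shut fingers; the grasp point (between the pads) lies 19 mm behind it; z points along the fingers, y is the direction in which the jaws open and shut (so a half turn about z gives the same grasp; the last joint's range is limited). The gripper opens to 94 mm and grips with 3 to 60 N. Pads are 16 mm wide; open, the fingers measure 119 mm over their backs; the gripper's body (75 mm by 177 mm) begins 78 mm behind the grasp point.
Start: joints at [-0.103, 0.087, 1.371, -0, 1.684, -0.103], TCP at [0.55, -0, 0.206] pointing down, gripper open.
Joint ranges: [-3.1, 3.1], [-0.76, 2.03], [0.27, 2.55], [-1.08, 4.22], [0.17, 2.65], [-2.57, 2.57]. Speed limits (rad/s): [2.79, 2.79, 3.14, 3.14, 3.14, 3.14].

### API

Orientations are given as [roll, pitch, yaw] about the fixed x, y, z axes, in that order (R = Rz(yaw) Ry(pitch) Rx(roll)).
In Python, from bench import robot gives the robot as it stands.
- The arm moves only by the tool carry_out, never from a script. Its argument "deltas" is text: rows parted by semicolons, each of 7 numbers parted by spaces: the shift along the tool's x, y, z in mm, then the turn, a rotation vector about the tool's x, y, z in rad, then the closure, from 0 (fully open) to 1 (shut). A call has exactly 8 rows; each row is the pose to reach, as a shift and turn from the pose commanded when the call began, along the tool's axes at that moment; what a row does not reach only later rows make up. A row lasts 1/12 s, in which the tool goes at most 41.7 mm and 7.16 degrees, less where a joint would pass 70% of its speed; a pose out of reach is approached as far as the arm can. A call with a gripper value outside its range is refused whole. The fingers move at their own pace and stop on an object; the grip force is fixed at half the most. Time passes only in rows, so rows that repeat a pose let the fingers close, or fill a call up. It gives the time, the measured TCP pose, the force and the opening at its end, in the units of the state.
- robot.get_obs(): the state, without advancing time (a new reading comes with each control period).
- robot.snapshot(name): name is "scene" or "side" or "wrist"; returns a dict with "pixels" (420x560x3 uint8, red, green, blue), "range_z" (420x560 float32, m along the optical axis (not along the pixel's ray), 0 where there is no reading), "camera_matrix" (3x3 intrinsics, pixels), "k1" (the pictures are not rectified: a ray, as slopes to the right and down, at radius r is drawn at 1 + k1 r^2 times it, then the intrinsics apply), "rvec" (rotation vector, rad) and "tvec" (3), from world to camera coordinates, as OpenCV has them. Camera axes: x right, y down, z forward; pixel columns grow to the right and rows downward; lengths in m; the calibration is good to about 2 mm. A picture is of the moment at which its call begins.
- robot.close_job(): hands the job in, once; it reports no verdict.
Trained networks look in a picture, given as the dict that the camera call returned (one of the last four; its "shot" number tells which), for a name from the list of things; names that differ only in an ending like _2 or _b are one class to them, and where a whole thing is asked for, a point or a joint stands for the part that bears it (a point fixed in the world has none). Each returns a list of dicts, best first, with "p" (0 to 1); they miss things now and then, are a little off and sometimes report something else, mostly with a low value. They report only what shows in the picture. A call takes as long as a camera call. They do not tell look-alikes from the thing itself.
- robot.look_for(picture, thing): "at" ([x, y, z] in m, in the coordinates of the camera as it stood for that picture, good to about 4 mm: the middle of the surface that is visible of it).
- robot.place_of(picture, thing): "at" ([x, y, z] in m, in the coordinates of the camera as it stood for that picture, good to about 4 mm: a listed point, or the origin of a listed thing).
The state is a dict: "time": time; "joint_positions": joint angles; "qvel": joint speeds; "joint_torque": joint torques, N m; "tool_pos": TCP position; "ee_rot": TCP orientation; "wrist_force": force on the tool from outside, world axes, zero at the start; "wrist_torque": the same for the moment, N m; "width": finger opening in m.
Only numpy, scipy, OpenCV 4.12 (cv2) and the standard library are available. Lean on these libraries where they do the work, as an engineer would, in place of code of your own. Each camera call takes 0.05 s, during which the arm holds its last target.

## Working session

There is one attempt and no reset: what is moved stays moved. The work goes in short steps, Python scripts to look and compute and a tool call to move; the robot and the scene stay as the last step left them, time stands still between calls to the robot, and variables do not carry over. Pictures are saved under pics/ and viewed, and the job is handed in when it is done.

Besides the shell and the picture viewer there is one more tool, called after "Request:" by a JSON object that holds its "method" and its "body", one argument or row to a line. carry_out: Moves the arm, as the interface text tells. Its arguments: {"type":"object","properties":{"deltas":{"type":"string"}},"required":["deltas"]}

```bash
ls; mkdir -p pics; cat > h.py <<'E'
import numpy as np, cv2
from bench import robot
from scipy.spatial.transform import Rotation as R
def save(s,name): cv2.imwrite('pics/'+name+'.png', cv2.cvtColor(s['pixels'],cv2.COLOR_RGB2BGR))
def c2w(s,p):
    Rm=cv2.Rodrigues(np.array(s['rvec'],float))[0]; return Rm.T@(np.array(p,float)-np.array(s['tvec'],float).ravel())
def w2p(s,P):
    Rm=cv2.Rodrigues(np.array(s['rvec'],float))[0]; c=Rm@np.array(P,float)+np.array(s['tvec'],float).ravel()
    x,y=c[0]/c[2],c[1]/c[2]; f=1+s['k1']*(x*x+y*y); K=np.array(s['camera_matrix'])
    return np.array([K[0,0]*x*f+K[0,2],K[1,1]*y*f+K[1,2]])
def cloud(s):
    """world xyz for all pixels HxWx3 (nan where none)"""
    K=np.array(s['camera_matrix'],float); H,W=s['range_z'].shape
    u,v=np.meshgrid(np.arange(W),np.arange(H)); xd=(u-K[0,2])/K[0,0]; yd=(v-K[1,2])/K[1,1]
    rd=np.hypot(xd,yd); r=rd.copy()
    for _ in range(20): r=rd/(1+s['k1']*r*r)
    sc=np.where(rd>0,r/np.maximum(rd,1e-9),1)
    z=s['range_z'].astype(float); z=np.where(z>0,z,np.nan)
    C=np.stack([xd*sc*z,yd*sc*z,z],-1)
    Rm=cv2.Rodrigues(np.array(s['rvec'],float))[0]
    return (C-np.array(s['tvec'],float).ravel())@Rm
E
cat > a.py <<'E'
from h import *
o=robot.get_obs(); print({k:np.round(v,4) for k,v in o.items()})
for n in ['scene','side','wrist']:
    s=robot.snapshot(n); save(s,n+'0'); np.save(n+'0.npy',s,allow_pickle=True)
    print(n,s['k1'],np.round(c2w(s,[0,0,0]),3))
    for t in ['prop_grip','prop_corner','bay_mouth','catch_nose','bay_pocket','pack_center','mat_center','dock_floor','mug','spool','servo']:
        for d in robot.place_of(s,t)[:2]: 
            w=c2w(s,d['at']); print(' ',t,round(d['p'],2),np.round(w,4),np.round(w2p(s,w)))
E
python3 a.py
```

```text
pics
{'time': np.float64(0.0), 'joint_positions': array([-0.1031,  0.0879,  1.3723, -0.    ,  1.6836, -0.1031]), 'qvel': array([-0.0007, -0.0013,  0.0019, -0.0008, -0.0026,  0.0008]), 'joint_torque': array([ 1.30000e-03, -3.40183e+01, -3.02424e+01,  7.18000e-02,
        3.30000e-02, -1.00000e-04]), 'tool_pos': array([0.5494, 0.    , 0.2043]), 'ee_rot': array([-3.1394e+00, -2.0000e-04,  1.5708e+00]), 'wrist_force': array([-0.5592,  0.3932,  0.259 ]), 'wrist_torque': array([0.0811, 0.0053, 0.0215]), 'width': np.float64(0.0944)}
scene 0.026608655840264662 [1.157 0.155 0.851]
  prop_grip 0.78 [ 0.4962 -0.2861  0.0112] [174. 152.]
  prop_grip 0.63 [ 0.5758 -0.0076  0.0388] [272. 194.]
  prop_corner 0.55 [ 0.5192 -0.2973  0.0026] [167. 159.]
  bay_mouth 0.7 [ 0.5776 -0.0051  0.0394] [273. 195.]
  catch_nose 0.94 [ 0.659  -0.0811  0.0636] [229. 209.]
  bay_pocket 0.91 [ 0.6516 -0.1026  0.0183] [222. 216.]
  pack_center 0.78 [ 0.6536 -0.1017  0.0524] [221. 208.]
  pack_center 0.76 [0.5244 0.1631 0.0275] [349. 196.]
  mat_center 0.64 [ 0.5159 -0.2849  0.0032] [172. 159.]
  dock_floor 0.87 [0.
[... 702 characters left out ...]
139 -0.2879  0.0021] [326. 325.]
  mat_center 0.6 [0.8034 0.0334 0.0047] [321. 195.]
  dock_floor 0.63 [0.518  0.2961 0.009 ] [195. 190.]
  mug 0.9 [ 0.7386 -0.349   0.0011] [409. 290.]
  mug 0.25 [ 0.5212 -0.2956  0.0025] [331. 325.]
  spool 0.6 [ 0.7397  0.2852 -0.0013] [255. 165.]
  spool 0.53 [ 0.6546 -0.104   0.0179] [317. 243.]
  servo 0.65 [0.8057 0.0322 0.0041] [322. 195.]
wrist -0.03618374922298356 [0.551 0.073 0.385]
  bay_mouth 0.75 [ 0.5759 -0.0067  0.0399] [310. 203.]
  pack_center 0.72 [0.5245 0.1646 0.0315] [252.   8.]
  pack_center 0.66 [ 0.6534 -0.1047  0.0478] [386. 301.]
  mat_center 0.98 [ 0.5155 -0.2921  0.005 ] [255. 421.]
  servo 0.66 [0.8086 0.0293 0.0022] [531. 161.]
```

```bash
python3 -c "
import cv2
for n in ['scene0','side0']:
    i=cv2.imread('pics/'+n+'.png'); i=i[100:340,60:440] if n=='scene0' else i[130:370,150:440]
    cv2.imwrite('pics/'+n+'c.png',cv2.resize(i,None,fx=2,fy=2,interpolation=2))
"
```

```text
(no output)
```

View pics/scene0c.png

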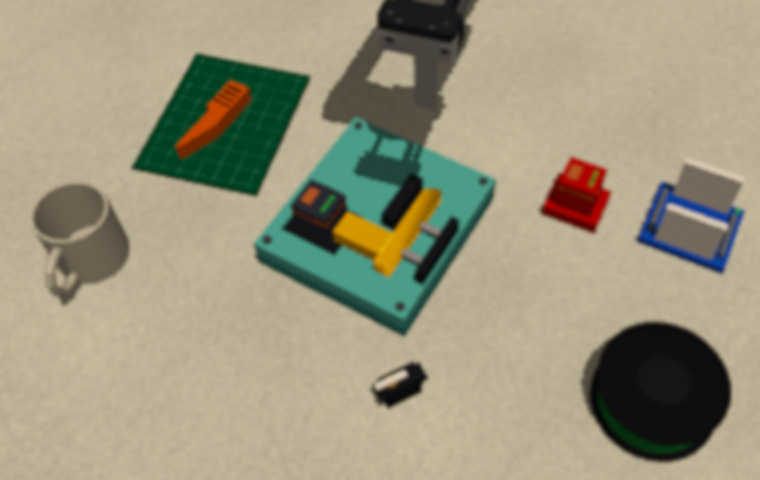

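View pics/side0c.png

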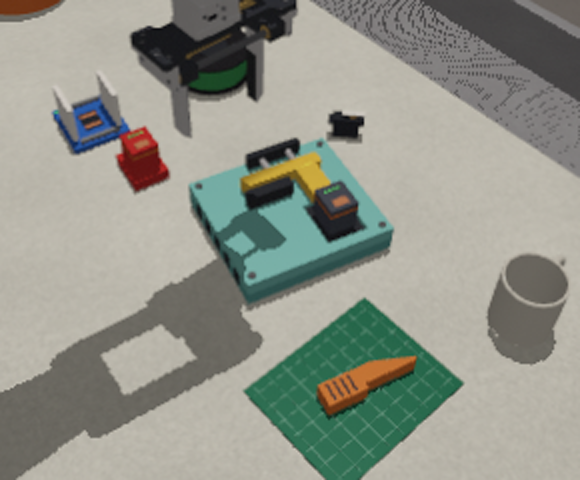

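View pics/wrist0.png

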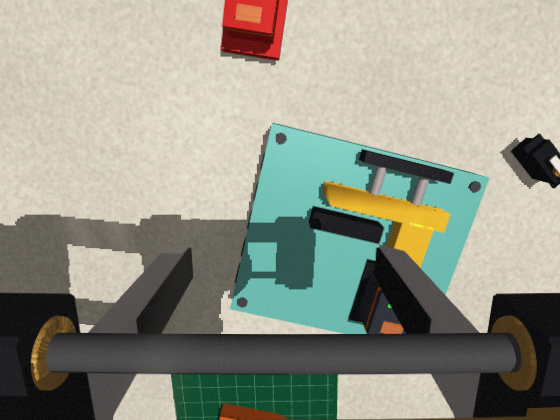

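```bash
cat > f.py <<'E'
from h import *
import sys
def seg(s,lo,hi,zmin,zmax,box):
    P=cloud(s); hsv=cv2.cvtColor(s['pixels'],cv2.COLOR_RGB2HSV)
    m=cv2.inRange(hsv,np.array(lo),np.array(hi))>0
    m&=(P[...,2]>zmin)&(P[...,2]<zmax)&(P[...,0]>box[0])&(P[...,0]<box[1])&(P[...,1]>box[2])&(P[...,1]<box[3])
    return P[m],m
E
cat > b.py <<'E'
from f import *
for n in ['scene0','side0','wrist0']:
    s=np.load(n+'.npy',allow_pickle=True).item()
    for nm,lo,hi,z,box in [('prop',(5,150,80),(20,255,255),(0.015,.04),(.42,.62,-.4,-.2)),
        ('mat',(50,60,20),(90,255,255),(-.01,.015),(.3,.7,-.5,-.15)),
        ('deck',(70,40,40),(95,255,255),(.03,.05),(.4,.8,-.25,.15)),
        ('yellow',(20,150,80),(32,255,255),(.05,.08),(.5,.8,-.2,.1)),
        ('blue',(100,150,40),(125,255,255),(-.01,.03),(.4,.65,.2,.4))]:
        P,m=seg(s,lo,hi,*z,box)
        if len(P)<30: print(n,nm,len(P)); continue
        r=cv2.minAreaRect((P[:,:2]*1000).astype(np.float32)); print(n,nm,len(P),np.round(P.mean(0),4),'rect',np.round(r[0],1),np.round(r[1],1),round(r[2],1), 'z',np.round(np.percentile(P[:,2],[5,50,95]),4))
        if nm=='prop':
            c=P[:,:2].mean(0);u=np.linalg.svd(P[:,:2]-c,full_matrices=False)[2][0]; print('axis',np.degrees(np.arctan2(u[1],u[0])))
E
python3 b.py
```

```text
scene0 prop 428 [ 0.5261 -0.2894  0.0241] rect [ 531.6 -293.6] [ 31.2 121.1] 76.4 z [0.0167 0.0248 0.028 ]
axis -14.442036924165716
scene0 mat 3136 [ 0.5237 -0.2817  0.0035] rect [ 562.3 -278.3] [308.5 181.5] 9.6 z [0.0009 0.0034 0.0061]
scene0 deck 4429 [ 0.6232 -0.0487  0.0403] rect [620.3 -50.2] [191.5 212.8] 76.3 z [0.0368 0.0405 0.0432]
scene0 yellow 813 [ 0.6576 -0.0281  0.0605] rect [637.5 -37.7] [ 81.1 114. ] 75.9 z [0.0536 0.0613 0.0638]
scene0 blue 374 [0.529  0.2908 0.0103] rect [520.9 294.6] [96.3 89.3] 80.6 z [0.0059 0.0106 0.0132]
side0 prop 479 [ 0.5203 -0.2921  0.0251] rect [ 530.6 -293.3] [ 29.2 119.4] 76.7 z [0.0181 0.0258 0.0284]
axis 167.07148485847202
side0 mat 4743 [ 0.5109 -0.2889  0.0041] rect [ 556.8 -258.4] [283.4 212.8] 1.5 z [0.0015 0.004  0.0067]
side0 deck 3091 [ 0.5945 -0.0647  0.0396] rect [618.8 -50.4] [194.7 213.9] 75.8 z [0.0357 0.0398 0.0425]
side0 yellow 405 [ 0.6473 -0.023   0.06  ] rect [633.7 -37.9] [ 82.8 114.5] 76.2 z [0.0536 0.0605 0.0632]
side0 blue 266 [0.5125 0.2829 0.0091] rect [514.4 289.5] [96.1 86.9] 81.7 z [0.0048 0.0092 0.0123]
wrist0 prop 262 [ 0.4954 -0.2701  0.0203] rect [ 502.1 -271.4] [11. 54.] 87.1 z [0.0153 0.02   0.0261]
axis -12.01502679983158
wrist0 mat 6688 [ 0.5173 -0.2538  0.0038] rect [ 515.6 -221.4] [200.5 139.8] 0.9 z [0.0026 0.0038 0.005 ]
wrist0 deck 25098 [ 0.5986 -0.0355  0.0406] rect [619.9 -49.9] [190.6 211.6] 76.5 z [0.0393 0.0406 0.0418]
wrist0 yellow 3684 [ 0.6505 -0.0151  0.0612] rect [638.7 -23.6] [ 54.5 114.5] 75.4 z [0.0572 0.0616 0.0627]
wrist0 blue 0
```

Request:
{"method": "carry_out", "body": {
  "deltas": "-20 -4 0 0 0 0.12 0; -60 -11 0 0 0 0.24 0; -100 -18 0 0 0 0.36 0; -140 -25 0 0 0 0.48 0; -180 -32 0 0 0 0.6 0; -220 -39 0 0 0 0.72 0; -260 -46 0 0 0 0.84 0; -287 -51 0 0 0 0.96 0"
}}

```text
time: 2.47
tool_pos: [0.4978, -0.2904, 0.2054]
ee_rot: [3.141, 0.001, 0.602]
wrist_force: [-0.0, 0.1, -0.4]
width: 0.0937
```

Request:
{"method": "carry_out", "body": {
  "deltas": "0 0 0 0 0 0.12 0; 0 0 0 0 0 0.24 0; 0 0 0 0 0 0.36 0; 0 0 0 0 0 0.48 0; 0 0 0 0 0 0.6 0; 0 0 0 0 0 0.72 0; 0 0 0 0 0 0.84 0; 0 0 0 0 0 0.84 0"
}}

```text
time: 3.13
tool_pos: [0.499, -0.2871, 0.2055]
ee_rot: [3.142, -0.0, -0.231]
wrist_force: [0.1, -0.8, 0.1]
width: 0.0944
```

```bash
cat > c.py <<'E'
from f import *
from scipy.optimize import minimize
n=sys.argv[1]; s=robot.snapshot('wrist'); save(s,n); np.save(n+'.npy',s,allow_pickle=True)
o=robot.get_obs(); print(np.round(o['tool_pos'],4),np.round(o['ee_rot'],4),np.round(o['joint_positions'],3),o['time'],o['width'])
for t in ['prop_grip','prop_corner']:
    for d in robot.place_of(s,t)[:1]: print(t,d['p'],np.round(c2w(s,d['at']),4))
z=[float(x) for x in sys.argv[2:4]]; 
g=o['tool_pos']; P,m=seg(s,(4,120,50),(20,255,255),z[0],z[1],(g[0]-.15,g[0]+.15,g[1]-.15,g[1]+.15))
print(len(P),np.median(P[:,2]))
# fit outline: prop outline in corner frame
poly=np.array([[-50,-7],[0,-7],[0,0],[70,1.5],[70,4],[20,21],[-50,21]],np.float32)
Q=P[:,:2]*1000; c0=Q.mean(0)
def cost(p):
    a=p[2]; Rm=np.array([[np.cos(a),-np.sin(a)],[np.sin(a),np.cos(a)]])
    L=(Q-p[:2])@Rm
    # image of pts in grid vs poly: symmetric via raster
    im=np.zeros((160,160),np.uint8)
    sd=lambda q: 0
    return L
def iou(p):
    L=cost(p); 
    ras=np.zeros((300,480),np.uint8)
    k=np.round((L+[80,60])*2).astype(int); k[:,0]=k[:,0].clip(0,479);k[:,1]=k[:,1].clip(0,299)
    ras[k[:,1],k[:,0]]=1; ras=cv2.morphologyEx(ras,cv2.MORPH_CLOSE,np.ones((5,5),np.uint8))
    T=np.zeros_like(ras); cv2.fillPoly(T,[np.round((poly+[80,60])*2).astype(np.int32)],1)
    return -(ras&T).sum()/(ras|T).sum()
best=None
for a in np.radians([float(sys.argv[4])-6,float(sys.argv[4]),float(sys.argv[4])+6]):
    off=np.array([[np.cos(a),-np.sin(a)],[np.sin(a),np.cos(a)]])@np.array([-4,7])
    r=minimize(iou,[c0[0]+off[0],c0[1]+off[1],a],method='Nelder-Mead',options=dict(initial_simplex=np.array([[c0[0]+off[0],c0[1]+off[1],a]])+np.array([[0,0,0],[6,0,0],[0,6,0],[0,0,.08]])))
    if best is None or r.fun<best.fun: best=r
p=best.x; a=p[2]; print('IoU',-best.fun,'corner',np.round(p[:2],1),'yaw',np.degrees(a))
print('grip',np.round(p[:2]+np.array([[np.cos(a),-np.sin(a)],[np.sin(a),np.cos(a)]])@[-27,7],1))
E
python3 c.py w1 0.018 0.032 -13.5
```

```text
[ 0.499  -0.287   0.2055] [-3.1416e+00 -1.0000e-04 -2.2680e-01] [-0.62   0.144  1.308  0.     1.689  1.177] 3.1833 0.09402602407956427
prop_grip 0.55 [ 0.495  -0.2848  0.0173]
prop_corner 0.78 [ 0.5214 -0.2959  0.0059]
2442 0.025333232814575855
IoU -0.0 corner [ 524.9 -269.3] yaw -21.53718327157626
grip [ 502.4 -252.9]c.py:26: RuntimeWarning: overflow encountered in scalar negative
  return -(ras&T).sum()/(ras|T).sum()
```

View pics/w1.png

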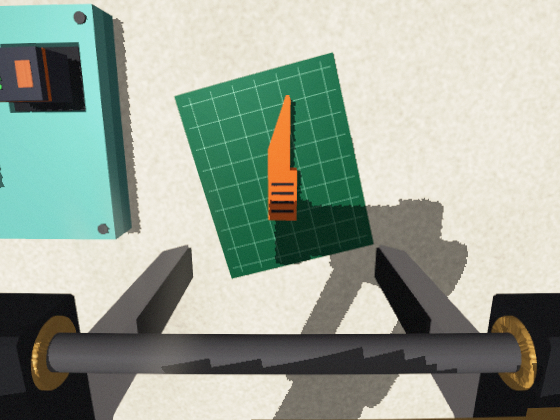

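```bash
sed -i 's/return -(ras&T).sum()\/(ras|T).sum()/return -float((ras\&T).sum())\/float((ras|T).sum())/; s/np.ones((5,5)/np.ones((13,13)/' c.py
sed -e "s/^n=.*/n=sys.argv[1]; s=np.load(n+'.npy',allow_pickle=True).item()/" -e "s/^for t in/for t in []:\n  pass\nfor t in [] and/" c.py > c2.py; python3 c2.py w1 0.018 0.032 -13.5
cat > d.py <<'E'
from f import *
s=np.load('wrist0.npy',allow_pickle=True).item(); P=cloud(s)
# dark fence top at z .062, yellow bar
hsv=cv2.cvtColor(s['pixels'],cv2.COLOR_RGB2HSV)
m=(hsv[...,2]<70)&(P[...,2]>.052)&(P[...,2]<.07)&(P[...,0]>.56)&(P[...,0]<.66)&(P[...,1]>-.05)&(P[...,1]<.0)
Q=P[m]; r=cv2.minAreaRect((Q[:,:2]*1000).astype(np.float32)); print('fence',len(Q),r,np.median(Q[:,2]))
print(np.round(cv2.boxPoints(r),1))
Q,m2=seg(s,(20,150,80),(32,255,255),.057,.07,(.5,.8,-.2,.1))
a=np.radians(-13.5); Rm=np.array([[np.cos(a),-np.sin(a)],[np.sin(a),np.cos(a)]])
L=(Q[:,:2]*1000)@Rm; print('yellow local',np.percentile(L,[0,1,50,99,100],axis=0))
L=(P[m][:,:2]*1000)@Rm; print('fence local',np.percentile(L,[0,1,50,99,100],axis=0))
D,_=seg(s,(70,40,40),(95,255,255),.036,.045,(.4,.8,-.25,.15)); L=D[:,:2]*1000@Rm; print('deck local',np.percentile(L,[0,.1,50,99.9,100],axis=0))
E
python3 d.py
```

```text
[ 0.499  -0.287   0.2055] [-3.1415 -0.     -0.2265] [-0.62   0.144  1.308  0.     1.69   1.177] 3.2833 0.09396078372611263
2442 0.025333232814575855
IoU 0.9637922339889057 corner [ 520.4 -297.9] yaw -13.950878548457307
grip [ 495.9 -284.6]
fence 1338 ((608.15771484375, -23.88003921508789), (16.148319244384766, 64.45270538330078), 77.1030044555664) 0.06249552301213658
[[574.9 -24.6]
 [637.8 -38.9]
 [641.4 -23.2]
 [578.5  -8.8]]
yellow local [[569.70277371  97.92628374]
 [571.90566188 103.49491132]
 [645.79179276 140.18591547]
 [682.3439534  152.25187703]
 [684.29283593 152.51372641]]
fence local [[564.6808577  110.33955505]
 [564.88923741 111.30738553]
 [595.90909061 119.81918701]
 [628.26848011 126.44888039]
 [629.0782918  126.60398945]]
deck local [[509.5020909    0.84930345]
 [509.93819329   2.06412564]
 [576.15777223 103.94406366]
 [719.38869811 191.37612114]
 [720.26990624 191.46995371]]
```

Request:
{"method": "carry_out", "body": {
  "deltas": "-3.6 -1.6 20 0 0 0.015 0; -3.6 -1.6 60 0 0 0.015 0; -3.6 -1.6 100 0 0 0.015 0; -3.6 -1.6 140 0 0 0.015 0; -3.6 -1.6 170 0 0 0.015 0; -3.6 -1.6 188 0 0 0.015 0; -3.6 -1.6 197 0 0 0.015 0; -3.6 -1.6 197 0 0 0.015 0.3"
}}

```text
time: 3.95
tool_pos: [0.4943, -0.2835, 0.0059]
ee_rot: [-3.14, 0.005, -0.243]
wrist_force: [-1.0, -0.1, 0.3]
width: 0.09
```

Request:
{"method": "carry_out", "body": {
  "deltas": "0 0 0 0 0 0 1; 0 0 0 0 0 0 1; 0 0 0 0 0 0 1; 0 0 0 0 0 0 1; 0 0 0 0 0 0 1; 0 0 0 0 0 0 1; 0 0 0 0 0 0 1; 0 0 0 0 0 0 1"
}}

```text
time: 4.62
tool_pos: [0.4959, -0.2846, 0.0086]
ee_rot: [3.142, -0.0, -0.244]
wrist_force: [-0.1, 0.2, 0.4]
width: 0.0375
```

Closing is slow; continue.

Request:
{"method": "carry_out", "body": {
  "deltas": "0 0 0 0 0 0 1; 0 0 0 0 0 0 1; 0 0 0 0 0 0 1; 0 0 0 0 0 0 1; 0 0 0 0 0 0 1; 0 0 0 0 0 0 1; 0 0 0 0 0 0 1; 0 0 0 0 0 0 1"
}}

```text
time: 5.28
tool_pos: [0.4958, -0.2846, 0.0084]
ee_rot: [-3.142, 0.0, -0.244]
wrist_force: [0.3, 0.6, 0.9]
width: 0.0279
```

Request:
{"method": "carry_out", "body": {
  "deltas": "0 0 -10 0 0 -0.008 1; 0 0 -35 0 0 -0.008 1; 0 0 -65 0 0 -0.008 1; -3 -9 -95 0 0 -0.008 1; -10 -30 -105 0 0 -0.008 1; -20 -60 -110 0 0 -0.008 1; -32 -95 -110 0 0 -0.008 1; -43 -130 -110 0 0 -0.008 1"
}}

```text
time: 5.95
tool_pos: [0.4857, -0.1473, 0.1201]
ee_rot: [3.141, -0.003, -0.237]
wrist_force: [0.8, -0.0, -0.6]
width: 0.0275
```

Request:
{"method": "carry_out", "body": {
  "deltas": "-11 -33 0 0 0 0 1; -21 -63 0 0 0 0 1; -31 -93 0 0 0 0 1; -41 -123 0 0 0 0 1; -49 -146 10 0 0 0 1; -53 -158 20 0 0 0 1; -55 -164 30 0 0 0 1; -55 -164 40 0 0 0 1"
}}

```text
time: 6.62
tool_pos: [0.4705, 0.0253, 0.0785]
ee_rot: [-3.141, -0.001, -0.234]
wrist_force: [-0.4, -0.8, -0.8]
width: 0.0281
```

```bash
cat > e.py <<'E'
from f import *
n=sys.argv[1]; s=robot.snapshot('wrist'); save(s,n); np.save(n+'.npy',s,allow_pickle=True); P=cloud(s)
o=robot.get_obs(); print(np.round(o['tool_pos'],4),np.round(o['ee_rot'],4),np.round(o['joint_positions'],3),o['time'],o['width'],np.round(o['wrist_force'],1))
a=np.radians(-13.5); Rm=np.array([[np.cos(a),-np.sin(a)],[np.sin(a),np.cos(a)]])
M=np.array([578.6,-8.8])
hsv=cv2.cvtColor(s['pixels'],cv2.COLOR_RGB2HSV)
m=(hsv[...,2]<70)&(P[...,2]>.052)&(P[...,2]<.07)&(P[...,0]>.56)&(P[...,0]<.66)&(P[...,1]>-.05)&(P[...,1]<.0)
L=(P[m][:,:2]*1000-M)@Rm; print('fence local',m.sum(),np.round(np.percentile(L,[1,50,99],axis=0),1).tolist())
Q,m=seg(s,(20,150,80),(32,255,255),.057,.07,(.5,.8,-.2,.1)); L=(Q[:,:2]*1000-M)@Rm; 
L=L[(L[:,0]>15)&(L[:,0]<60)]; 
if len(L): print('bar y (x15..60)',np.round(np.percentile(L,[1,50,99],axis=0),1).tolist())
zt=o['tool_pos'][2]+.0166
Q,m=seg(s,(4,120,50),(20,255,255),zt-.008,zt+.008,(.3,.75,-.15,.15)); L=(Q[:,:2]*1000-M)@Rm
print('prop',len(Q),np.median(Q[:,2]) if len(Q) else 0)
for x0 in np.arange(-110,75,8):
    k=L[(L[:,0]>x0)&(L[:,0]<x0+8)]
    if len(k)>5: print(x0+4,len(k),np.round(np.percentile(k[:,1],[2,98]),1))
if len(L): print('tip x',L[:,0].max())
E
python3 e.py w2
```

```text
[0.469  0.0244 0.0758] [ 3.1405  0.0035 -0.2351] [-0.069 -0.025  1.748 -0.     1.423  1.737] 6.6667 0.027565018742162817 [-0.5 -0.  -2.4]
fence local 1236 [[-0.4, -15.4], [6.3, -7.5], [14.5, 0.1]]
bar y (x15..60) [[15.0, 14.2], [15.1, 16.4], [15.1, 18.5]]
prop 10546 0.09526951117655529
-106 749 [-5.1 22.3]
-98 730 [-5.  22.1]
-90 1120 [-5. 22.]
-82 808 [ 2.1 22.2]
-74 837 [ 1.8 22.5]
-66 849 [ 1.9 22. ]
-58 793 [ 1.9 19.7]
-50 684 [ 2.  17.4]
-42 566 [ 2.1 14.7]
-34 473 [ 2.1 12.2]
-26 345 [2.2 9.7]
-18 156 [2.3 7.2]
tip x -16.328281104175293
```

View pics/w2.png

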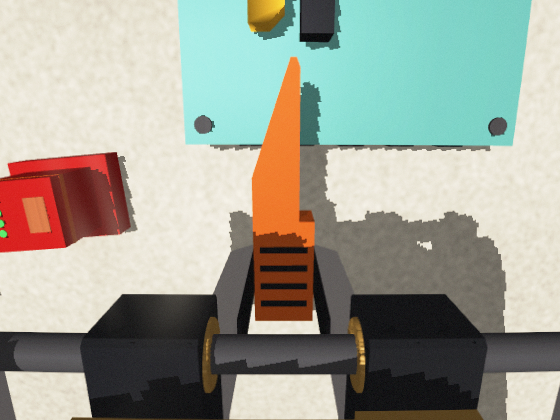

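```bash
python3 - <<'E'
from f import *
o=robot.get_obs(); print(np.round(o['tool_pos'],4),np.round(o['wrist_force'],1))
s=np.load('w2.npy',allow_pickle=True).item()
D,_=seg(s,(70,40,40),(95,255,255),.030,.05,(.4,.8,-.25,.15)); print(np.percentile(D[:,2],[5,50,95]))
E
```

```text
[0.469  0.0244 0.0758] [-0.5 -0.  -2.4]
[0.03925284 0.04041164 0.04155744]
```

Request:
{"method": "carry_out", "body": {
  "deltas": "0 0.4 8 0 0 0 1; 0 0.7 18 0 0 0 1; 0 0.7 25 0 0 0 1; 0 0.7 29 0 0 0 1; 0 0.7 31 0 0 0 1; 0 0.7 31 0 0 0 1; 0 0.7 31 0 0 0 1; 0 0.7 31 0 0 0 1"
}}

```text
time: 7.33
tool_pos: [0.4708, 0.0234, 0.048]
ee_rot: [-3.141, -0.001, -0.236]
wrist_force: [0.7, 0.1, -0.8]
width: 0.0277
```

Request:
{"method": "carry_out", "body": {
  "deltas": "0 0 0.5 0 0 0 1; 0 0 1 0 0 0 1; 0 0 1.5 0 0 0 1; 0 0 2 0 0 0 1; 0 0 2.3 0 0 0 1; 0 0 2.3 0 0 0 1; 0 0 2.3 0 0 0 1; 0 0 2.3 0 0 0 1"
}}

```text
time: 8.0
tool_pos: [0.4703, 0.0236, 0.0453]
ee_rot: [-3.141, -0.0, -0.236]
wrist_force: [-0.4, 0.4, 0.8]
width: 0.0278
```

```bash
python3 e.py w3; python3 -c "
from f import *
s=robot.snapshot('side'); save(s,'s3')
i=cv2.imread('pics/s3.png')[130:370,150:440]; cv2.imwrite('pics/s3c.png',cv2.resize(i,None,fx=2,fy=2,interpolation=2))"
```

```text
[0.4704 0.0236 0.0453] [-3.1415e+00 -2.0000e-04 -2.3610e-01] [-0.07   0.002  1.785  0.     1.354  1.737] 8.05 0.027354257702208305 [-0.4  0.2  1.1]
fence local 869 [[-0.8, -15.4], [1.4, -7.8], [5.3, 0.1]]
prop 10907 0.06219153389225219
-106 750 [-6.8 21.1]
-98 830 [ -6.5 138.9]
-90 1117 [ -6.6 132.1]
-82 846 [-3.8 20.9]
-74 865 [  0.3 133.4]
-66 858 [ 0.4 20.1]
-58 771 [ 0.1 18.1]
-50 684 [ 0.2 15.6]
-42 575 [ 0.2 12.9]
-34 477 [ 0.3 10.3]
-26 363 [0.4 7.8]
-18 160 [0.4 5.3]
6 193 [14.6 25.6]
tip x 7.080799368789581
```

View pics/s3c.png

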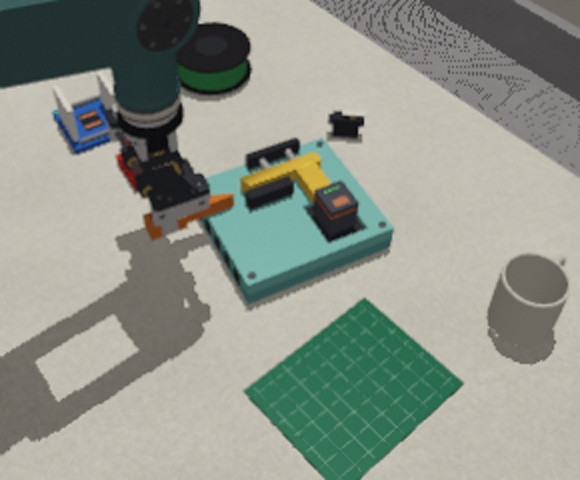

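Request:
{"method": "carry_out", "body": {
  "deltas": "5 -0.3 0 0 0 0 1; 14 -0.5 0 0 0 0 1; 23 -0.5 0.2 0 0 0 1; 32 -0.5 0.2 0 0 0 1; 40 -0.5 0.2 0 0 0 1; 48 -0.5 0.2 0 0 0 1; 55 -0.5 0.2 0 0 0 1; 58 -0.5 0.2 0 0 0 1"
}}

```text
time: 8.77
tool_pos: [0.5248, 0.0109, 0.0454]
ee_rot: [3.141, 0.008, -0.236]
wrist_force: [-13.4, 3.1, 13.2]
width: 0.0281
```

Request:
{"method": "carry_out", "body": {
  "deltas": "3 0 -0.3 0 0 0 1; 7 0 -0.5 0 0 0 1; 11 0 -0.5 0 0 0 1; 15 0 -0.5 0 0 0 1; 19 0 -0.5 0 0 0 1; 22 0 -0.5 0 0 0 1; 22 0 -0.5 0 0 0 1; 22 0 -0.5 0 0 0 1"
}}

```text
time: 9.43
tool_pos: [0.5452, 0.006, 0.0454]
ee_rot: [3.141, 0.009, -0.236]
wrist_force: [-12.0, 2.1, 10.0]
width: 0.0278
```

```bash
python3 e.py w4
```

```text
[0.5452 0.006  0.0454] [ 3.1411  0.0089 -0.236 ] [-9.400e-02  1.700e-01  1.603e+00  1.000e-03  1.377e+00  1.713e+00] 9.4833 0.027585541345085472 [-11.4   1.9   9.8]
fence local 5253 [[0.7, -15.3], [32.0, -8.2], [63.5, -0.0]]
bar y (x15..60) [[15.7, 20.3], [38.7, 29.1], [59.6, 38.0]]
prop 11492 0.06219488894826635
-106 6 [130.2 131.1]
-98 50 [131.3 140.1]
-90 46 [137.9 141.7]
-74 10 [134.2 142.1]
-58 537 [-6.2 20.6]
-50 630 [-6.4 20.8]
-42 679 [-6.3 20.8]
-34 679 [-6.5 21. ]
-26 781 [-6.2 20.9]
-18 944 [-6.3 20.7]
-10 1010 [-6.2 20.5]
-2 812 [ 0.7 20.8]
6 936 [ 0.8 37. ]
14 890 [ 0.7 37.3]
22 775 [ 0.5 20.4]
30 659 [ 0.6 20.2]
38 580 [ 0.2 20.3]
46 464 [ 0.3 20.4]
54 340 [ 0.4 20.4]
62 76 [ 0.8 20.4]
70 37 [-96.1  20.4]
78 548 [-54.   19.8]
tip x 80.39303974071073
```

View pics/w4.png

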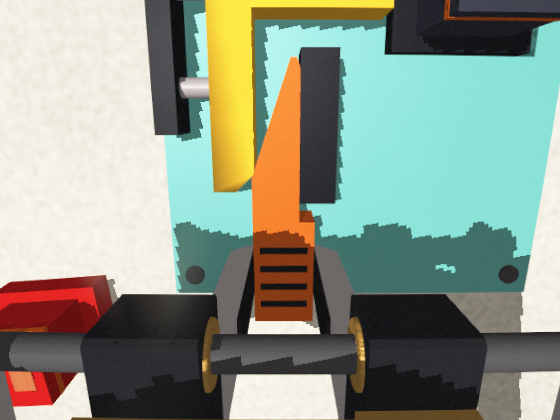

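Request:
{"method": "carry_out", "body": {
  "deltas": "2 0.3 0 0 0 0 1; 4 0.5 0 0 0 0 1; 6 0.5 0 0 0 0 1; 7.5 0.5 0 0 0 0 1; 9 0.5 0 0 0 0 1; 10 0.5 0 0 0 0 1; 10 0.5 0 0 0 0 1; 10 0.5 0 0 0 0 1"
}}

```text
time: 10.15
tool_pos: [0.5538, 0.0039, 0.0454]
ee_rot: [-3.141, 0.011, -0.236]
wrist_force: [-14.2, 3.4, 11.3]
width: 0.0278
```

```bash
python3 e.py w5|head -40
```

```text
[0.5538 0.0039 0.0453] [-3.1412  0.0112 -0.2358] [-0.096  0.19   1.58   0.002  1.383  1.71 ] 10.2 0.027956836926178716 [-14.3   3.9  11.5]
fence local 5471 [[-13.7, -15.3], [33.0, -7.7], [63.8, 1.5]]
bar y (x15..60) [[15.5, 21.2], [38.5, 30.0], [59.6, 38.9]]
prop 11467 0.06221882858768588
-106 9 [130.3 131.2]
-98 46 [130.9 140.1]
-90 87 [131.6 141.8]
-82 71 [138.7 143.3]
-50 432 [-6.1 20.7]
-42 639 [-6.4 20.9]
-34 682 [-6.3 20.8]
-26 730 [-6.5 20.9]
-18 823 [-6.1 20.9]
-10 888 [-6.3 20.8]
-2 990 [-6.1 20.6]
6 910 [ 0.7 37.9]
14 904 [ 0.8 38.1]
22 871 [ 0.5 37.8]
30 784 [ 0.5 21.2]
38 683 [ 0.6 21.2]
46 593 [ 0.3 21.1]
54 466 [ 0.3 21.2]
62 337 [ 0.4 21.2]
70 124 [-81.5  21.2]
78 389 [-81.5  21.2]
tip x 89.2892283394979
```

View pics/w5.png

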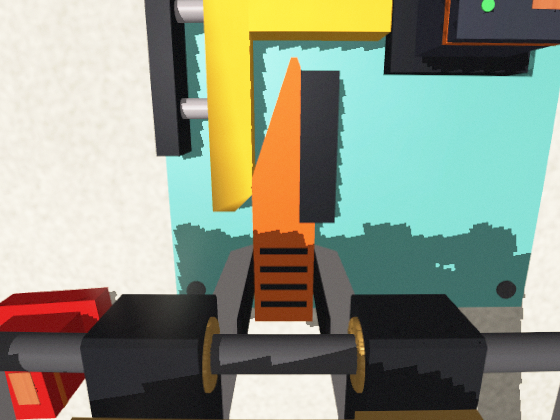

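Request:
{"method": "carry_out", "body": {
  "deltas": "0.5 0 0 0 0 0 1; 1 0 0 0 0 0 1; 1.5 0 0 0 0 0 1; 2 0 0 0 0 0 1; 2.5 0 0 0 0 0 1; 2.5 0 0 0 0 0 1; 2.5 0 0 0 0 0 1; 2.5 0 0 0 0 0 1"
}}

```text
time: 10.87
tool_pos: [0.5542, 0.0039, 0.0452]
ee_rot: [-3.141, 0.016, -0.236]
wrist_force: [-18.4, 4.0, 14.6]
width: 0.028
```

Request:
{"method": "carry_out", "body": {
  "deltas": "1 0 -0.3 0 0 0 1; 2 0 -0.5 0 0 0 1; 3 0 -0.5 0 0 0 1; 4 0 -0.5 0 0 0 1; 4 0 -0.5 0 0 0 1; 4 0 -0.5 0 0 0 1; 4 0 -0.5 0 0 0 1; 4 0 -0.5 0 0 0 1"
}}

```text
time: 11.53
tool_pos: [0.5552, 0.0036, 0.0448]
ee_rot: [3.141, 0.023, -0.235]
wrist_force: [-23.6, 5.5, 16.2]
width: 0.0273
```

```bash
python3 e.py w6|head -30; python3 -c "
import cv2
i=cv2.imread('pics/w6.png')[150:330,200:380]; cv2.imwrite('pics/w6c.png',cv2.resize(i,None,fx=3,fy=3,interpolation=2))"
```

```text
[0.5552 0.0036 0.0448] [ 3.1414  0.023  -0.2353] [-0.097  0.202  1.567  0.003  1.396  1.708] 11.5833 0.027944695541844818 [-24.2   5.8  16.1]
fence local 5618 [[-14.7, -15.4], [33.4, -7.6], [63.7, 1.4]]
bar y (x15..60) [[15.6, 21.2], [38.8, 30.0], [59.6, 38.9]]
prop 11366 0.062210853839014604
-106 13 [130.2 131. ]
-98 58 [131.1 140.3]
-90 100 [131.6 142.2]
-82 59 [133.2 143.2]
-50 419 [-6.1 20.7]
-42 625 [-6.4 20.9]
-34 645 [-6.2 20.8]
-26 754 [-6.5 21. ]
-18 783 [-6.3 20.9]
-10 840 [-6.2 20.8]
-2 983 [-6.1 20.6]
6 915 [ 0.7 38. ]
14 893 [ 0.7 38.1]
22 881 [ 0.5 37. ]
30 800 [ 0.6 21.2]
38 689 [ 0.3 21.2]
46 592 [ 0.4 21.1]
54 469 [ 0.4 21.2]
62 343 [ 0.5 21.2]
70 130 [-83.4  21.3]
78 369 [-47.6  21.2]
tip x 90.2937619742047
```

View pics/w6c.png

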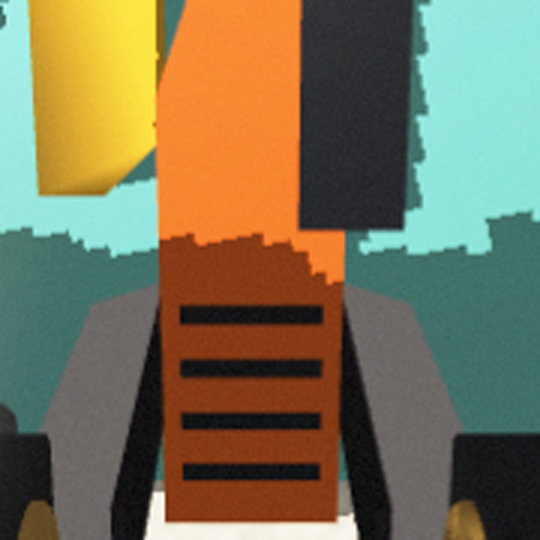

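Request:
{"method": "carry_out", "body": {
  "deltas": "-1 0 0 0 0 0 1; -2 0 0 0 0 0 1; -3 0 0 0 0 0 1; -4 0 0 0 0 0 1; -4 0 0 0 0 0 0.4; -4 0 0 0 0 0 0.4; -4 0 0 0 0 0 0.4; -4 0 0 0 0 0 0.4"
}}

```text
time: 12.25
tool_pos: [0.5612, 0.0015, 0.0458]
ee_rot: [3.142, -0.001, -0.237]
wrist_force: [-0.9, 0.5, 0.8]
width: 0.0512
```

```bash
python3 e.py w7|head -30
```

```text
[0.561  0.0015 0.0459] [ 3.1416e+00 -9.0000e-04 -2.3660e-01] [-0.098  0.196  1.572 -0.     1.373  1.709] 12.3 0.05445419198710342 [-0.4  0.8 -0.5]
fence local 5372 [[-14.1, -19.0], [32.5, -7.8], [63.5, 1.7]]
bar y (x15..60) [[15.5, 21.2], [38.6, 30.0], [59.6, 38.9]]
prop 10696 0.062203758393175254
-82 17 [141.3 143.3]
-50 394 [-5.9 20.7]
-42 613 [-6.2 20.9]
-34 637 [-6.1 20.9]
-26 715 [-6.3 21. ]
-18 776 [-6.1 20.7]
-10 814 [-6.  20.8]
-2 942 [-6.1 20.7]
6 858 [ 0.8 38. ]
14 883 [ 0.9 38.3]
22 842 [ 0.5 37. ]
30 757 [ 0.6 21.2]
38 644 [ 0.2 21.2]
46 552 [ 0.3 20.9]
54 456 [ 0.4 21.1]
62 324 [ 0.4 21.2]
70 117 [-86.5  21.2]
78 335 [-54.1  21.2]
tip x 97.12463109741866
```

View pics/w7.png

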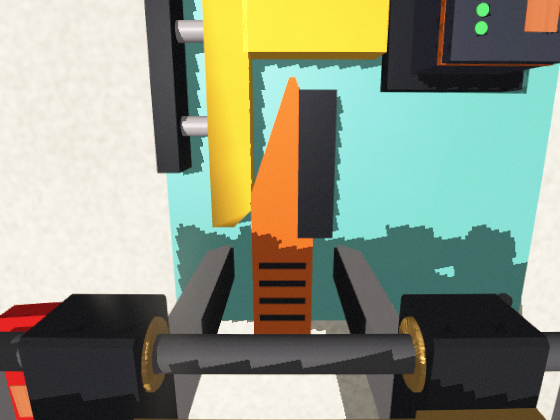

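Request:
{"method": "carry_out", "body": {
  "deltas": "0 0 -15 0 0 0 0.4; 0 0 -50 0 0 0 0.4; 0 0 -90 0 0 0 0; 10 7 -125 0 0 -0.12 0; 30 21 -150 0 0 -0.24 0; 55 39 -155 0 0 -0.36 0; 85 60 -155 0 0 -0.48 0; 114.6 80.8 -155 0 0 -0.6 0"
}}

```text
time: 12.97
tool_pos: [0.6546, -0.1047, 0.203]
ee_rot: [3.139, -0.003, 0.37]
wrist_force: [0.0, 0.1, 0.0]
width: 0.0922
```

Request:
{"method": "carry_out", "body": {
  "deltas": "0 0 0 0 0 -0.12 0; 0 0 0 0 0 -0.24 0; 0 0 0 0 0 -0.36 0; 0 0 0 0 0 -0.48 0; 0 0 0 0 0 -0.6 0; 0 0 0 0 0 -0.72 0; 0 0 0 0 0 -0.84 0; 0 0 0 0 0 -0.96 0"
}}

```text
time: 13.63
tool_pos: [0.6532, -0.1038, 0.2008]
ee_rot: [3.141, 0.0, 1.329]
wrist_force: [-0.3, -0.4, -0.8]
width: 0.0942
```

```bash
cat > g.py <<'E'
from f import *
n=sys.argv[1]; s=robot.snapshot('wrist'); save(s,n); np.save(n+'.npy',s,allow_pickle=True); P=cloud(s)
o=robot.get_obs(); print(np.round(o['tool_pos'],4),np.round(o['ee_rot'],4),np.round(o['joint_positions'],3),o['time'],o['width'],np.round(o['wrist_force'],1))
for t in ['pack_center','bay_pocket','bay_mouth','mat_center','dock_floor','catch_nose']:
    for d in robot.place_of(s,t)[:2]: print(t,round(d['p'],2),np.round(c2w(s,d['at']),4))
if len(sys.argv)>2:
    z0,z1=[float(x) for x in sys.argv[2:4]]; c=[float(x) for x in sys.argv[4:6]]; r=float(sys.argv[6])
    m=(P[...,2]>z0)&(P[...,2]<z1)&(np.hypot(P[...,0]-c[0],P[...,1]-c[1])<r)
    Q=P[m]; rc=cv2.minAreaRect((Q[:,:2]*1000).astype(np.float32)); print(len(Q),'zmed',np.median(Q[:,2]),rc)
E
python3 g.py w8 .072 .095 .6535 -.104 .06; python3 e.py w9 | sed -n 2,3p
```

```text
[ 0.6531 -0.1038  0.2008] [3.1413e+00 1.0000e-04 1.3331e+00] [-0.243  0.339  1.081 -0.     1.721 -0.006] 13.6833 0.09410361000525862 [-0.9 -0.2 -0.6]
pack_center 0.64 [ 0.6543 -0.1041  0.051 ]
bay_mouth 0.82 [ 0.5801 -0.0078  0.0429]
bay_mouth 0.43 [0.5541 0.006  0.0551]
mat_center 0.65 [ 0.5173 -0.2916  0.0057]
mat_center 0.16 [ 0.5783 -0.0071  0.04  ]
2629 zmed 0.08252276457358194 ((652.183349609375, -104.5545654296875), (44.72039031982422, 39.61805725097656), 76.67627716064453)
fence local 1540 [[-13.3, -15.7], [32.6, -7.9], [65.0, 0.3]]
bar y (x15..60) [[15.3, 21.3], [37.5, 29.9], [59.5, 38.5]]
```

View pics/w8.png

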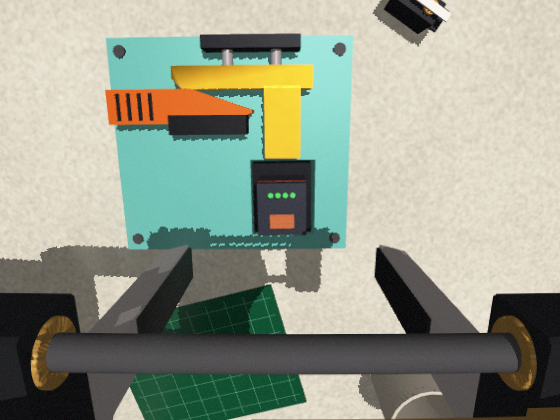

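Request:
{"method": "carry_out", "body": {
  "deltas": "-0.9 -0.7 20 0 0 0 0; -0.9 -0.7 55 0 0 0 0; -0.9 -0.7 90 0 0 0 0; -0.9 -0.7 120 0 0 0 0; -0.9 -0.7 140 0 0 0 0; -0.9 -0.7 151 0 0 0 0; -0.9 -0.7 155.5 0 0 0 0.3; -0.9 -0.7 155.5 0 0 0 1"
}}

```text
time: 14.7
tool_pos: [0.6516, -0.1041, 0.0449]
ee_rot: [-3.14, -0.0, 1.323]
wrist_force: [-0.5, -1.1, 0.2]
width: 0.0841
```

Request:
{"method": "carry_out", "body": {
  "deltas": "0 0 0 0 0 0 1; 0 0 0 0 0 0 1; 0 0 0 0 0 0 1; 0 0 0 0 0 0 1; 0 0 0 0 0 0 1; 0 0 0 0 0 0 1; 0 0 0 0 0 0 1; 0 0 0 0 0 0 1"
}}

```text
time: 15.37
tool_pos: [0.6517, -0.1041, 0.0459]
ee_rot: [-3.141, -0.0, 1.324]
wrist_force: [-0.7, 0.5, 2.1]
width: 0.04
```

Request:
{"method": "carry_out", "body": {
  "deltas": "0 0 0 0 0 0 1; 0 0 0 0 0 0 1; 0 0 -1 0 0 0 1; 0 0 -3 0 0 0 1; 0 0 -5 0 0 0 1; 0 0 -8 0 0 0 1; 0 0 -11 0 0 0 1; 0 0 -14 0 0 0 1"
}}

```text
time: 16.03
tool_pos: [0.6517, -0.1042, 0.0593]
ee_rot: [-3.141, -0.0, 1.324]
wrist_force: [0.4, 0.2, -3.6]
width: 0.0399
```

Request:
{"method": "carry_out", "body": {
  "deltas": "0 0 -15 0 0 0 1; 0 0 -35 0 0 0 1; 0 0 -60 0 0 0 1; -10 -4 -80 0 0 0 1; -30 -12 -90 0 0 0 1; -57 -23 -90 0 0 0 1; -87 -36 -90 0 0 0 1; -117 -48 -90 0 0 0 1"
}}

```text
time: 16.7
tool_pos: [0.5761, -0.2065, 0.1504]
ee_rot: [3.14, 0.0, 1.325]
wrist_force: [0.6, -0.2, -5.1]
width: 0.0395
```

Request:
{"method": "carry_out", "body": {
  "deltas": "-28 -12 0 0 0 0 1; -55 -23 0 0 0 0 1; -75 -31 0 0 0 0 1; -88 -36 10 0 0 0 1; -94 -38.7 30 0 0 0 1; -94 -38.7 55 0 0 0 1; -94 -38.7 75 0 0 0 1; -94 -38.7 90 0 0 0 1"
}}

```text
time: 17.37
tool_pos: [0.5151, -0.2866, 0.0565]
ee_rot: [-3.139, -0.002, 1.324]
wrist_force: [-1.2, 0.5, -4.2]
width: 0.0401
```

Request:
{"method": "carry_out", "body": {
  "deltas": "0 0 5 0 0 0 1; 0 0 12 0 0 0 1; 0 0 18 0 0 0 1; 0 0 23 0 0 0 1; 0 0 26 0 0 0 1; 0 0 28 0 0 0 1; 0 0 28 0 0 0 1; 0 0 28 0 0 0 1"
}}

```text
time: 18.03
tool_pos: [0.5165, -0.2877, 0.0319]
ee_rot: [3.141, 0.0, 1.324]
wrist_force: [-0.1, -0.6, -4.0]
width: 0.0396
```

```bash
python3 g.py w10 ; python3 -c "
from f import *
s=robot.snapshot('side'); save(s,'s10')
i=cv2.imread('pics/s10.png')[130:370,150:440]; cv2.imwrite('pics/s10c.png',cv2.resize(i,None,fx=2,fy=2,interpolation=2))"
```

```text
[ 0.5166 -0.2878  0.0321] [3.1405e+00 3.0000e-04 1.3238e+00] [-0.604  0.271  1.509  0.     1.36  -0.357] 18.0833 0.04023710894497055 [ 0.1 -0.3 -3.4]
```

View pics/s10c.png

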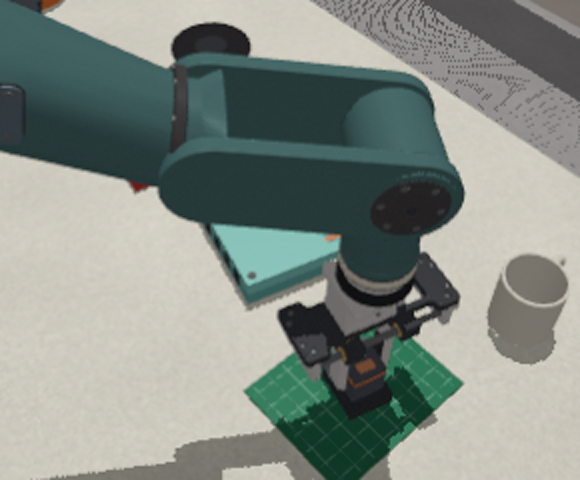

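Still ~3 mm above; lower gently.

Request:
{"method": "carry_out", "body": {
  "deltas": "0 0 0.5 0 0 0 1; 0 0 1 0 0 0 1; 0 0 1.5 0 0 0 1; 0 0 2 0 0 0 1; 0 0 2.5 0 0 0 1; 0 0 3 0 0 0 1; 0 0 3.3 0 0 0 1; 0 0 3.3 0 0 0 1"
}}

```text
time: 19.1
tool_pos: [0.5162, -0.2876, 0.0289]
ee_rot: [3.141, 0.0, 1.324]
wrist_force: [-1.7, 1.1, 0.2]
width: 0.04
```

Request:
{"method": "carry_out", "body": {
  "deltas": "0 0 0 0 0 0 0; 0 0 0 0 0 0 0; 0 0 0 0 0 0 0; 0 0 0 0 0 0 0; 0 0 0 0 0 0 0; 0 0 0 0 0 0 0; 0 0 -10 0 0 0 0; 0 0 -35 0 0 0 0"
}}

```text
time: 19.77
tool_pos: [0.5137, -0.2859, 0.0598]
ee_rot: [-3.134, -0.003, 1.324]
wrist_force: [-0.4, -0.6, -1.2]
width: 0.0896
```

Request:
{"method": "carry_out", "body": {
  "deltas": "0 0 -35 0 0 0 0; 0 0 -75 0 0 -0.1 0; 0 0 -110 0 0 -0.22 0; 0 0 -135 0 0 -0.34 0; 0 0 -135 0 0 -0.46 0; 0 0 -135 0 0 -0.58 0; 0 0 -135 0 0 -0.7 0; 0 0 -135 0 0 -0.82 0"
}}

```text
time: 20.43
tool_pos: [0.5163, -0.2877, 0.1995]
ee_rot: [3.141, 0.002, 2.15]
wrist_force: [-0.3, -0.4, 1.1]
width: 0.0944
```

Request:
{"method": "carry_out", "body": {
  "deltas": "0 0 0 0 0 -0.12 0; 0 0 0 0 0 -0.24 0; 0 0 0 0 0 -0.36 0; 0 0 0 0 0 -0.48 0; 0 0 0 0 0 -0.6 0; 0 0 0 0 0 -0.72 0; 0 0 0 0 0 -0.75 0; 0 0 0 0 0 -0.75 0"
}}

```text
time: 21.1
tool_pos: [0.5163, -0.2876, 0.1991]
ee_rot: [-3.141, 0.001, 2.894]
wrist_force: [-0.4, 0.4, 0.6]
width: 0.0939
```

```bash
python3 g.py w11 .055 .08 .5162 -.2876 .06
```

```text
[ 0.5163 -0.2876  0.199 ] [-3.1413e+00  9.0000e-04  2.8929e+00] [-0.604  0.179  1.281  0.     1.681 -1.926] 21.15 0.09371143010493795 [ 0.1 -0.9  0.1]
pack_center 0.93 [ 0.518  -0.2901  0.0312]
bay_pocket 0.98 [ 0.654  -0.1069  0.0171]
dock_floor 0.54 [ 0.5178 -0.2857  0.0037]
catch_nose 0.6 [ 0.6635 -0.0667  0.0596]
2443 zmed 0.06555425044659764 ((517.3323974609375, -287.8304443359375), (44.349388122558594, 40.530399322509766), 76.99766540527344)
```

View pics/w11.png

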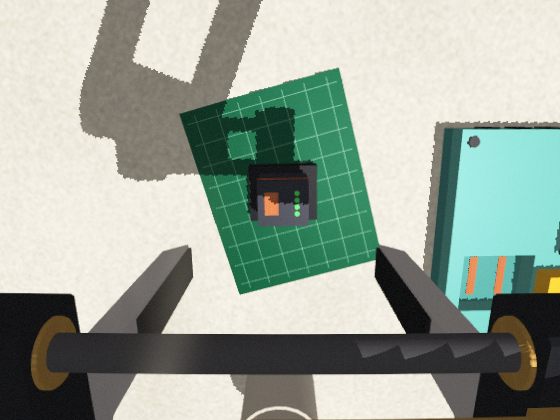

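Request:
{"method": "carry_out", "body": {
  "deltas": "-0.6 0 20 0 0 0 0; -0.6 0 60 0 0 0 0; -0.6 0 100 0 0 0 0; -0.6 0 130 0 0 0 0; -0.6 0 152 0 0 0 0; -0.6 0 165 0 0 0 0; -0.6 0 170 0 0 0 0.3; -0.6 0 170 0 0 0 1"
}}

```text
time: 22.12
tool_pos: [0.5164, -0.2875, 0.0274]
ee_rot: [3.141, -0.002, 2.894]
wrist_force: [-0.4, 0.3, -0.2]
width: 0.0837
```

Request:
{"method": "carry_out", "body": {
  "deltas": "0 0 0 0 0 0 1; 0 0 0 0 0 0 1; 0 0 0 0 0 0 1; 0 0 0 0 0 0 1; 0 0 0 0 0 0 1; 0 0 0 0 0 0 1; 0 0 0 0 0 0 1; 0 0 0 0 0 0 1"
}}

```text
time: 22.78
tool_pos: [0.517, -0.2882, 0.0289]
ee_rot: [-3.141, 0.001, 2.894]
wrist_force: [-0.1, -0.4, 2.7]
width: 0.0436
```

Request:
{"method": "carry_out", "body": {
  "deltas": "0 0 0 0 0 0 1; 0 0 -1 0 0 0 1; 0 0 -3 0 0 0 1; 0 0 -8 0 0 0 1; 0 0 -20 0 0 0 1; 0 0 -45 0 0 0 1; 0 0 -75 0 0 0 1; 0 0 -110 0 0 0 1"
}}

```text
time: 23.45
tool_pos: [0.5154, -0.2866, 0.1375]
ee_rot: [3.14, -0.005, 2.894]
wrist_force: [0.5, -0.6, -5.0]
width: 0.0438
```

Request:
{"method": "carry_out", "body": {
  "deltas": "3 10 -15 0 0 0 1; 8 33 -35 0 0 0 1; 16 63 -55 0 0 -0.02 1; 25 98 -62 0 0 -0.04 1; 34 135 -62 0 0 -0.06 1; 43 171 -62 0 0 -0.08 1; 53 208 -62 0 0 -0.09 1; 62 245 -62 0 0 -0.09 1"
}}

```text
time: 24.12
tool_pos: [0.5161, -0.0331, 0.201]
ee_rot: [3.141, 0.0, 2.984]
wrist_force: [1.5, 0.8, -4.6]
width: 0.044
```

```bash
python3 -c "
from h import *
o=robot.get_obs(); print(o['tool_pos'],o['ee_rot'],o['width'],o['wrist_force'])"
```

```text
[ 0.51605891 -0.03312528  0.20097255] [3.14128757e+00 4.36863971e-04 2.98382235e+00] 0.04403692353412004 [ 1.5053213   0.81972337 -4.57833053]
```

Request:
{"method": "carry_out", "body": {
  "deltas": "6 36 0 0 0 0 1; 11 72 0 0 0 0 1; 17 108 0 0 0 0 1; 22 140 0 0 0 0 1; 28 175 0 0 0 0 1; 32 203 0 0 0 0 1; 35 220 0 0 0 0 1; 35 220 0 0 0 0 1"
}}

```text
time: 24.78
tool_pos: [0.5158, 0.1917, 0.2004]
ee_rot: [3.139, -0.001, 2.989]
wrist_force: [0.8, -0.7, -4.8]
width: 0.0442
```

```bash
python3 g.py w12; python3 - <<'E'
from f import *
s=np.load('w12.npy',allow_pickle=True).item(); P=cloud(s)
B,m=seg(s,(100,150,40),(125,255,255),-.01,.03,(.4,.65,.2,.4)); 
if len(B)>20: r=cv2.minAreaRect((B[:,:2]*1000).astype(np.float32)); print('blue',len(B),r,np.percentile(B[:,2],[5,50,95]))
m=(P[...,2]>.060)&(P[...,2]<.08)&(P[...,1]>.24)&(P[...,1]<.36)&(P[...,0]>.45)&(P[...,0]<.6)
Q=P[m][:,:2]*1000; print(len(Q))
for k in [Q[Q[:,0]<518],Q[Q[:,0]>518]]:
    if len(k)>20: print(len(k),cv2.minAreaRect(k.astype(np.float32)))
for n in ['scene','side']:
    t=robot.snapshot(n); np.save(n+'12.npy',t,allow_pickle=True); save(t,n+'12')
E
```

```text
[0.5161 0.1895 0.2004] [-3.1414e+00 -5.0000e-04  2.9873e+00] [ 0.249  0.088  1.38   0.     1.674 -1.168] 24.8333 0.044042521417450346 [-0.6 -0.  -4.6]
dock_floor 0.91 [0.5135 0.2983 0.0131]
blue 4328 ((517.7757568359375, 295.9083557128906), (99.95890045166016, 89.30451965332031), 80.55316162109375) [0.00889701 0.01031097 0.01157347]
1747
863 ((483.44219970703125, 301.611572265625), (65.55944061279297, 8.251999855041504), 80.56783294677734)
884 ((552.5545654296875, 290.1501159667969), (66.31971740722656, 8.748123168945312), 80.96720123291016)
```

View pics/w12.png

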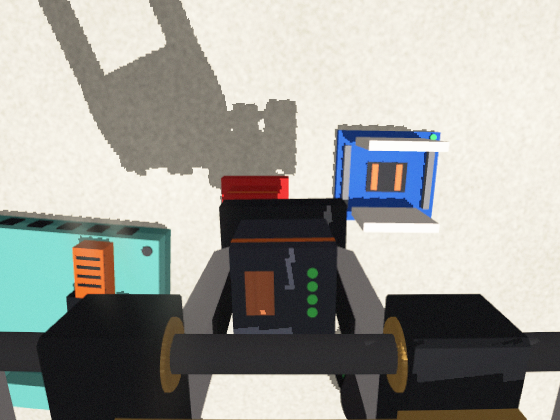

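```bash
python3 - <<'E'
from f import *
s=np.load('w12.npy',allow_pickle=True).item(); P=cloud(s)
m=(abs(P[...,2]-.236)<.006)&(np.hypot(P[...,0]-.516,P[...,1]-.1895)<.04)
Q=P[m]; print(len(Q),np.median(Q[:,2]),cv2.minAreaRect((Q[:,:2]*1000).astype(np.float32)))
print(robot.get_obs()['tool_pos'])
# foot top
m=(abs(P[...,2]-.192)<.006)&(np.hypot(P[...,0]-.516,P[...,1]-.1895)<.06)
Q=P[m]; print(len(Q),np.median(Q[:,2]),cv2.minAreaRect((Q[:,:2]*1000).astype(np.float32)))
E
```

```text
10401 0.23701433722969228 ((515.537841796875, 192.47967529296875), (68.34801483154297, 40.59772491455078), 81.57463836669922)
[0.51690247 0.18687008 0.20030057]
3110 0.19301069471086335 ((500.17901611328125, 194.42239379882812), (66.34265899658203, 23.715906143188477), 81.08953857421875)
```

Request:
{"method": "carry_out", "body": {
  "deltas": "2 14 0 0 0 0.006 1; 6 42 0 0 0 0.006 1; 10 70 0 0 0 0.006 1; 13 92 0 0 0 0.006 1; 15 104 0 0 0 0.006 1; 15.7 107.8 0 0 0 0.006 1; 15.7 107.8 0 0 0 0.006 1; 15.7 107.8 0 0 0 0.006 1"
}}

```text
time: 25.9
tool_pos: [0.5184, 0.2956, 0.2001]
ee_rot: [-3.14, 0.0, 2.977]
wrist_force: [1.1, 0.3, -4.4]
width: 0.0442
```

Request:
{"method": "carry_out", "body": {
  "deltas": "0 0 8 0 0 0 1; 0 0 25 0 0 0 1; 0 0 45 0 0 0 1; 0 0 65 0 0 0 1; 0 0 75 0 0 0 1; 0 0 80 0 0 0 1; 0 0 80 0 0 0 1; 0 0 80 0 0 0 1"
}}

```text
time: 26.57
tool_pos: [0.5187, 0.2965, 0.1209]
ee_rot: [3.141, 0.001, 2.977]
wrist_force: [-0.5, 0.2, -4.1]
width: 0.0437
```

```bash
python3 g.py w13; python3 - <<'E'
from f import *
t=robot.snapshot('scene'); save(t,'sc13'); i=cv2.imread('pics/sc13.png')[120:280,320:500]; cv2.imwrite('pics/sc13c.png',cv2.resize(i,None,fx=4,fy=4,interpolation=2)[:600,:720])
E
```

```text
[0.5191 0.2968 0.1217] [3.1402e+00 2.2000e-03 2.9774e+00] [ 0.425  0.221  1.385 -0.     1.533 -0.982] 26.6167 0.04388311961308894 [-0.3 -0.1 -4.1]
pack_center 0.9 [0.5239 0.1612 0.0343]
dock_floor 0.73 [0.5173 0.3003 0.0139]
```

View pics/w13.png

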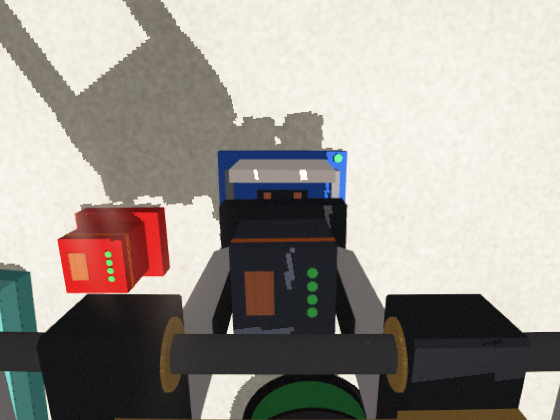

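View pics/sc13c.png

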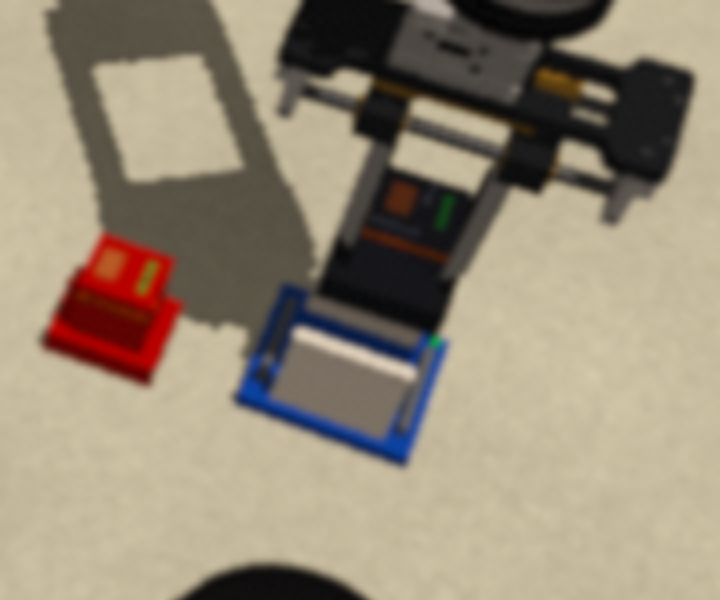

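Request:
{"method": "carry_out", "body": {
  "deltas": "0.8 -0.9 5 0 0 -0.004 1; 0.8 -0.9 15 0 0 -0.004 1; 0.8 -0.9 27 0 0 -0.004 1; 0.8 -0.9 40 0 0 -0.004 1; 0.8 -0.9 53 0 0 -0.004 1; 0.8 -0.9 65 0 0 -0.004 1; 0.8 -0.9 74 0 0 -0.004 1; 0.8 -0.9 78 0 0 -0.004 1"
}}

```text
time: 27.63
tool_pos: [0.5159, 0.2953, 0.0393]
ee_rot: [-3.139, -0.003, 2.982]
wrist_force: [0.0, 0.2, -4.2]
width: 0.0438
```

Request:
{"method": "carry_out", "body": {
  "deltas": "0 0 0.5 0 0 0 1; 0 0 1.5 0 0 0 1; 0 0 2.5 0 0 0 1; 0 0 3.5 0 0 0 1; 0 0 4.3 0 0 0 1; 0 0 5 0 0 0 1; 0 0 5 0 0 0 1; 0 0 5 0 0 0 1"
}}

```text
time: 28.3
tool_pos: [0.5173, 0.2959, 0.0373]
ee_rot: [3.141, 0.0, 2.982]
wrist_force: [0.4, -0.3, -4.2]
width: 0.0444
```

Request:
{"method": "carry_out", "body": {
  "deltas": "0 0 0.4 0 0 0 1; 0 0 0.8 0 0 0 1; 0 0 1.2 0 0 0 1; 0 0 1.5 0 0 0 1; 0 0 1.8 0 0 0 1; 0 0 1.8 0 0 0 1; 0 0 1.8 0 0 0 1; 0 0 1.8 0 0 0 1"
}}

```text
time: 28.97
tool_pos: [0.5173, 0.296, 0.0359]
ee_rot: [3.142, 0.0, 2.982]
wrist_force: [-1.9, -0.6, 0.2]
width: 0.0438
```

Request:
{"method": "carry_out", "body": {
  "deltas": "0 0 0.3 0 0 0 1; 0 0 0.3 0 0 0 0; 0 0 0.3 0 0 0 0; 0 0 0.3 0 0 0 0; 0 0 0.3 0 0 0 0; 0 0 0.3 0 0 0 0; 0 0 0.3 0 0 0 0; 0 0 0 0 0 0 0"
}}

```text
time: 29.63
tool_pos: [0.5173, 0.2959, 0.0353]
ee_rot: [3.142, 0.0, 2.982]
wrist_force: [0.3, -0.0, -0.2]
width: 0.0871
```

Request:
{"method": "carry_out", "body": {
  "deltas": "0 0 -10 0 0 0 0; 0 0 -35 0 0 0 0; 0 0 -65 0 0 0 0; 0 0 -100 0 0 0 0; 0 0 -135 0 0 0 0; 0 0 -160 0 0 0 0; 0 0 -165 0 0 0 0; 0 0 -165 0 0 0 0"
}}

```text
time: 30.3
tool_pos: [0.5186, 0.2965, 0.204]
ee_rot: [3.138, 0.006, 2.982]
wrist_force: [0.2, 0.4, -1.0]
width: 0.0942
```

```bash
python3 g.py w14 .065 .085 .5178 .296 .024; python3 - <<'E'
from f import *
s=np.load('w14.npy',allow_pickle=True).item(); P=cloud(s)
m=(abs(P[...,2]-.028)<.005)&(np.hypot(P[...,0]-.518,P[...,1]-.296)<.042)
Q=P[m]; print('foot',len(Q),np.median(Q[:,2]),cv2.minAreaRect((Q[:,:2]*1000).astype(np.float32)))
for n in ['scene','side']:
    t=robot.snapshot(n); save(t,n+'14'); i=cv2.imread('pics/'+n+'14.png'); i=i[100:340,60:440] if n=='scene' else i[130:370,150:440]
    cv2.imwrite('pics/'+n+'14c.png',cv2.resize(i,None,fx=2,fy=2,interpolation=2))
E
```

```text
[0.5175 0.296  0.2011] [3.1407e+00 1.5000e-03 2.9818e+00] [ 0.425  0.19   1.264 -0.     1.686 -0.986] 30.35 0.0939134426010284 [-0.4  0.7  0. ]
pack_center 0.85 [0.5273 0.1623 0.0331]
pack_center 0.56 [0.516  0.2933 0.0401]
2189 zmed 0.07257926996093436 ((517.556884765625, 296.2047424316406), (43.35020065307617, 40.39138412475586), 82.5187759399414)
foot 1266 0.02855891795690918 ((514.6959228515625, 296.8271179199219), (66.23382568359375, 71.23738861083984), 81.49334716796875)
```

View pics/w14.png

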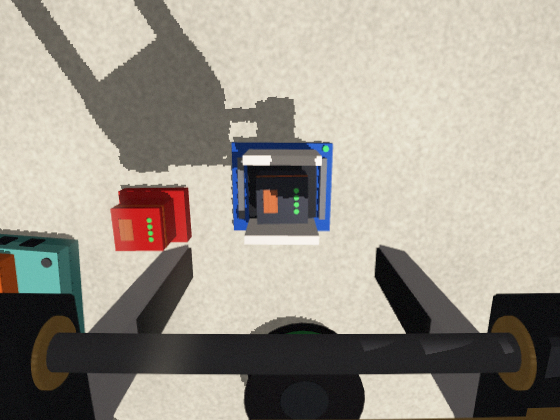

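View pics/scene14c.png

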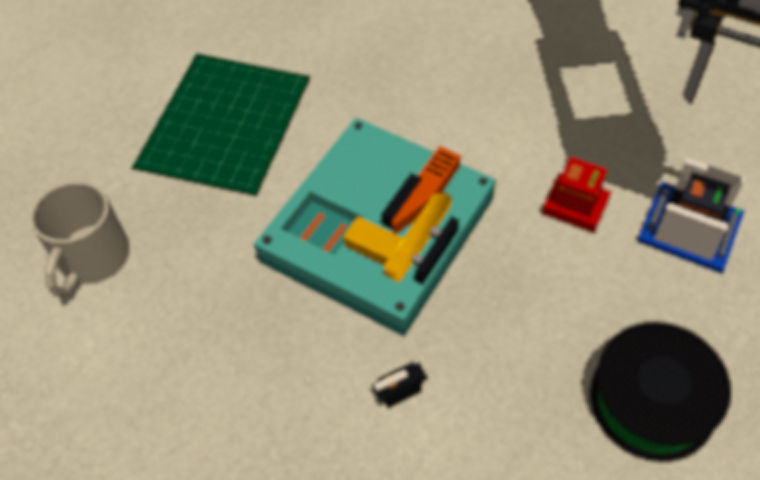

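```bash
sed -i "s/^g=o/g=np.array([.575,-.0,0]) #/; s/; g=o\['tool_pos'\]/ /" c2.py; sed -i "s/g=o\['tool_pos'\]; //" c2.py; sed -i "s/^P,m=/P,m=/" c2.py; grep -n "g=" c2.py; sed -i "s/^import sys//" c2.py; sed -i "1a g=np.array([.575,0,0])" c2.py; python3 c2.py w8 0.056 0.07 -13.5; python3 d.py | head -3; python3 - <<'E'
from f import *
s=np.load('w8.npy',allow_pickle=True).item(); P=cloud(s); hsv=cv2.cvtColor(s['pixels'],cv2.COLOR_RGB2HSV)
m=(hsv[...,2]<70)&(P[...,2]>.056)&(P[...,2]<.07)&(P[...,0]>.573)&(P[...,0]<.66)&(P[...,1]>-.05)&(P[...,1]<.0)
Q=P[m];print(cv2.boxPoints(cv2.minAreaRect((Q[:,:2]*1000).astype(np.float32))))
E
python3 -c "
import cv2
i=cv2.imread('pics/w8.png')[50:170,90:270]; cv2.imwrite('pics/w8c.png',cv2.resize(i,None,fx=4,fy=4,interpolation=2))"
```

```text
10:g=np.array([.575,-.0,0]) #['tool_pos']; P,m=seg(s,(4,120,50),(20,255,255),z[0],z[1],(g[0]-.15,g[0]+.15,g[1]-.15,g[1]+.15))
[0.5169 0.2957 0.1991] [-3.1404e+00 -1.8000e-03  2.9818e+00] [ 0.425  0.192  1.266 -0.     1.686 -0.986] 30.75 0.0937806330717842
fence 1338 ((608.15771484375, -23.88003921508789), (16.148319244384766, 64.45270538330078), 77.1030044555664) 0.06249552301213658
[[574.9 -24.6]
 [637.8 -38.9]
[[574.9571   -23.712978]
 [638.185    -39.478577]
 [641.929    -24.46305 ]
 [578.7011    -8.697453]]Traceback (most recent call last):
  File "c2.py", line 12, in <module>
    print(len(P),np.median(P[:,2]))
              ^
NameError: name 'P' is not defined
```

View pics/w8c.png

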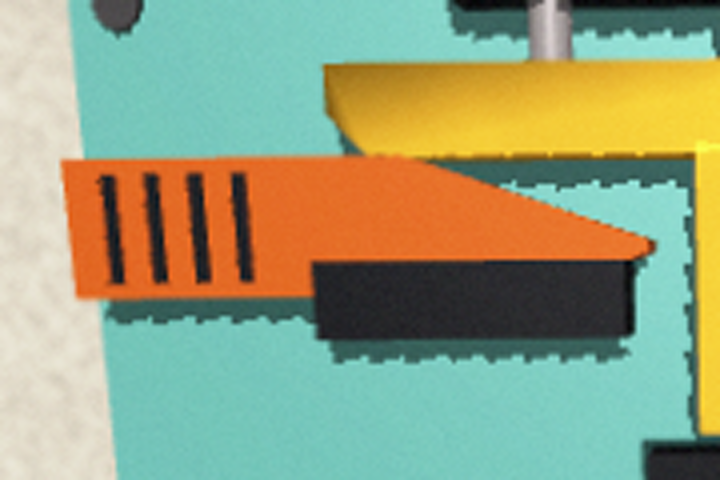

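```bash
python3 -c "
from bench import robot
print(robot.close_job())"
```

```text
the job is handed in; nothing more can be done
None
```

The job is done and handed in at about 31 s of the 72 s allowed. The orange prop is holding the catch open and the battery pack is seated in the charging dock.

- **Prop:** I gripped it by the handle and pushed it in along the fence. The push ended at about 24 N, rising sharply. After I let go, the wrist picture showed the shoulder against the fence front. The tip stuck out about 5 mm past the fence's far end, as it should when home. The catch bar stood about 13 mm open, and the last scene picture shows the prop still in place.
- **Pack:** I lifted it out across its x faces and stood it upright on the mat. I then let go, took it again across its y faces and lowered it between the cheeks until the floor carried its weight. After release its top read 72.6 mm (72 mm expected) and its centre was within about 1 mm of the dock's. The gripper was clear, about 200 mm up.
- **Other things:** the mug, spool, servo and red look-alike were not touched.

**Checks that failed or disagreed:**
- A last numeric outline fit of the seated prop failed on a script error, so the "home" check rests on the pictures and the catch reading.
- The dock-floor network read up to about 4 mm off my point-cloud fit. I used the fit.
- The final side picture was saved but I did not view it.

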